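# Lock the gas filter cartridge into its bayonet head

### The arm

A 6-joint arm with a two-finger parallel gripper is mounted at the origin on the work surface. World frame = base frame: x ahead of the robot, y to its left, z up, the work surface at z = 0. Lengths are in m, angles in rad, forces in N, time in s.
With the tool pointing down it reaches from about 0.3 to 0.875 m from the base axis. Payload 6.4 kg.
Tool frame: the origin (TCP) lies at the very end of the fingers, on their centre line; the grasp point (between the pads) lies 19 mm behind it (ctrl.grip_point_offset is the z of the grasp point in the tool frame, in m); z points along the fingers, y is the direction in which the jaws open and shut (so a half turn about z gives the same grasp; the last joint's range is limited). The gripper opens to 85 mm and grips with 20 to 120 N. Pads are 22 mm wide; open, the fingers measure 114 mm over their backs; the gripper's body (76 mm by 85 mm) begins 54 mm behind the grasp point. The pads swing forward as they close: fully open they stand 13 mm farther back than shut.
Start: joints at [1.046, 0.181, 1.607, -0, 1.354, -0.206], TCP at [0.18, 0.546, 0.231] pointing down, gripper open.
Joint ranges: [-2.99, 2.99], [-0.89, 2.07], [0.3, 2.58], [-1.14, 4.28], [0, 2.63], [-3.12, 3.12]. Speed limits (rad/s): [2.57, 2.57, 3.01, 3.14, 3.14, 3.14].

### API

Orientations are given as a unit quaternion [w, x, y, z].
In Python, from bench import status, cams, ctrl gives the robot as it stands.
- The arm moves only by the shell command python3 -m handwheel 'ROWS'. ROWS is JSON, a list of rows, each an object with "grip": the finger opening in cm, from 0 to 8.54; "linear": the shift along the tool's x, y, z in cm, a list of three; "rotation": the turn, a rotation vector about the tool's x, y, z in degrees, a list of three. A call has 1 to 12 rows; each row is the pose to reach, as a shift and turn from the pose commanded when the call began, along the tool's axes at that moment; what a row does not reach only later rows make up. A row lasts 1/12 s, in which the tool goes at most 41.7 mm and 7.16 degrees, less where a joint would pass 70% of its speed; a pose out of reach is approached as far as the arm can. A call with a gripper value outside its range is refused whole. The fingers move at their own pace and stop on an object; the grip force is fixed at half the most. Time passes only in rows, so rows that repeat a pose let the fingers close. It gives the time, the measured TCP pose, the force and the opening at its end, in the units of the state.
- status.get_obs(): the state, without advancing time (a new reading comes with each control period).
- cams.camera(name): name is "scene" or "top"; returns the picture (384x512x3 uint8, red, green, blue); there is no depth.
- cams.camera_info(name): a dict with "fovy" (degrees; the focal length in pixels is half the picture's height over the tangent of half this angle, whatever the lens; pixels are square), "cx", "cy" (the principal point, pixels), "world_from_camera" (4x4, takes a point from camera to world coordinates). Camera axes: x right, y down, z forward; pixel columns grow to the right and rows downward; lengths in m; the calibration is good to about 2 mm. A picture is of the moment at which its call begins. camera_info takes no time and is no camera call.
- ctrl.hand_in(): hands the job in, once; it reports no verdict.
The state is a dict: "time_s": time; "q": joint angles; "dq": joint speeds; "joint_efforts": joint torques, N m; "eef_pos": TCP position; "eef_rot": TCP orientation; "wrist_force": force on the tool from outside, world axes, zero at the start; "torque": the same for the moment, N m; "opening": opening from 0.0 (shut) to 1.0 (fully open).
Only numpy, scipy, OpenCV 4.12 (cv2) and the standard library are available. Lean on these libraries where they do the work, as an engineer would, in place of code of your own. Each camera call takes 0.05 s, during which the arm holds its last target.

### The job

Fit the filter cartridge (the part with two lugs, not the screw-in plug) into the forge's gas filter head: push it down against the spring, turn it a quarter turn clockwise until it stops, and let go so that it stays locked and upright. Feel for the slots and do not force it: the cartridge must never bear on the head with more than 60 N. Leave everything else on the bench where it is.

Things in the scene. Friction and masses are not known exactly. Their poses are not given: they have to be found in the camera images.
- cartridge: Metal filter cartridge, 74 mm tall, 0.14 to 0.28 kg, loose, standing on the bench. Origin: centre of its underside; z up its axis. Half a turn makes no difference to it. Round body 36 mm across up to 34 mm height, its lowest 9 mm tapering to 26 mm at the foot; cap disc 42 mm across from 34 to 42 mm; above it the wing grip.
- wing (a point): In the cartridge's wing grip, on its axis, 64 mm above its underside; axes as the cartridge. The wing is an upright flat bar on the cap, 40 mm long (along its x), 14 mm thick (along its y), from 42 to 74 mm height. Take it from above across its 14 mm.
- lugs (a point): On the cartridge's axis, midway between its two lugs, 18 mm above its underside; axes as the cartridge. The lugs stand out on its +x and -x sides, in line with the wing: 9 mm wide, from 14 to 22 mm height, reaching 25 mm from the axis.
- head: Fixed gas filter head: metal block 110 x 110 x 60 mm with pipe stubs on its +y and -y sides (to 100 mm from the centre, 28 mm up). Origin: centre of its underside; z up. In its top is a round bayonet receiver, 68 mm across, rim 64 mm above the origin, bore 38.4 mm.
- mouth (a point): Centre of the receiver at rim level, 64 mm above the head's origin; axes as the head. Two opposite slots 13 mm wide pass the lugs through the 8 mm rim. They lie along the head's x axis turned by an unknown angle up to 0.6 rad either way, in no reading: find them by feel. Lugs resting on the rim beside the slots put the cartridge's underside at 50 mm over the head's origin.
- spring (a point): On the head's axis, 46 mm above its origin: top of the sprung plate at rest, where it meets the cartridge's underside; axes as the head. It pushes up with 3 N there, 0.7 N more per mm down (11.4 N at 34 mm); hard stop at 30 mm. Only with its underside at 30.5 to 33.5 mm can the cartridge turn, and only clockwise seen from above.
- lock (a point): On the head's axis, 38 mm above its origin: where the cartridge's underside is when locked; axes as the head. A quarter turn past the slots the lugs lie under recesses 13 mm wide; their far side, about 0.09 rad further, is the end stop. Let go there, the spring lifts the cartridge 4 mm into them. Let go too early it rises only to 34 mm, or in the slots to 46 mm.
- plug: Screw-in blanking plug, the wrong part: no lugs, threaded stem 30 mm across, disc 56 mm across, square top 22 mm wide, 56 mm tall in all. Origin: centre of its underside. Leave it alone.
- shoe_a: Horseshoe lying flat, about 130 x 130 x 9 mm; origin at its middle, on the bench.
- shoe_b: Another such horseshoe.
- hammer: Hammer, 320 mm long, lying; origin under its middle.
- tin: Small closed metal tin, 50 mm across and 50 mm tall; origin under its centre.
- brush: Wooden wire brush, 190 mm long along its y, 80 mm tall with its handle; origin under its centre.
Things that resemble listed ones, but are neither listed nor needed, are in the scene too. What is shaped like the cartridge but black or purple is not meant.

How it is judged:
On the way:
1. the cartridge is pushed down in the head against the spring until its lugs are below the rim (horizontal distance between cartridge and head below 0.004 m and z of cartridge in the frame of head below 0.0345 m), for 0.1 s.
At the end, for the whole second after the job is handed in: Cartridge locked, let go and at rest: within 4 mm of the head's axis, underside 35.8 to 40 mm above the head's origin (sprung up into the recesses), its x axis 0.8 rad or more from the head's x axis (either way round), within 0.12 rad of upright (horizontal distance between cartridge and head below 0.004 m and z of cartridge in the frame of head between 0.0358 and 0.04 m and angle between the x axis of cartridge and the x axis of head, either way round above 0.8 rad and angle between cartridge's own z axis and vertical below 0.12 rad and linear speed of cartridge below 0.01 m/s and angular speed of cartridge below 0.1 rad/s and contact force between cartridge and the fingers below 0.2 N); the robot touches nothing.
It fails at once if the cartridge bears on the head with more than 60 N (contact force between cartridge and head above 60 N).
It fails at once if the plug or another thing on the bench is moved by more than 20 mm (distance of any of plug, shoe_a, shoe_b, hammer, tin, brush from where it was at the start of the episode above 0.02 m).
It also fails if it takes over 72 s, if anything falls off the work surface, if the arm or the gripper's body presses on something with over 40 N, if the wrist force passes 120 N, or if a joint passes its speed limit or range.

## Working session

There is one attempt and no reset: what is moved stays moved. The work goes in short steps, Python scripts to look and compute and a shell command to move; the robot and the scene stay as the last step left them, time stands still between calls to the robot, and variables do not carry over. Pictures are saved under pics/ and viewed, and the job is handed in when it is done.

```bash
ls; mkdir -p pics
python3 - <<'E'
from bench import status, cams, ctrl
import cv2, numpy as np
o=status.get_obs()
for k,v in o.items(): print(k,np.round(v,4))
print(ctrl.grip_point_offset)
for n in("scene","top"):
    im=cams.camera(n); cv2.imwrite(f"pics/{n}0.png",cv2.cvtColor(im,cv2.COLOR_RGB2BGR))
    i=cams.camera_info(n); print(n,i["fovy"],i["cx"],i["cy"],i.keys());print(np.round(i["world_from_camera"],4))
E
```

```text
pics
time_s 0.0
q [ 1.0457  0.1815  1.6081 -0.      1.3538 -0.2063]
dq [ 0.0002  0.0014 -0.0008 -0.0012 -0.0008 -0.0005]
joint_efforts [-6.00000e-04 -4.44875e+01 -3.51340e+01 -3.00000e-04  9.10000e-03
 -0.00000e+00]
eef_pos [0.1799 0.5455 0.2304]
eef_rot [-3.000e-04  1.587e-01  9.873e-01 -8.000e-04]
wrist_force [0.0571 0.4796 0.4785]
torque [-0.0587 -0.0038 -0.046 ]
opening 0.9987
-0.0187
scene 47.318938741411756 257.8640128322627 186.67358083705426 dict_keys(['fovy', 'cx', 'cy', 'world_from_camera'])
[[ 0.8337  0.4323 -0.3435  0.884 ]
 [ 0.5521 -0.6476  0.5251 -0.5497]
 [ 0.0046 -0.6274 -0.7787  0.8333]
 [ 0.      0.      0.      1.    ]]
top 47.31041682170914 254.60736635969204 187.40808839389382 dict_keys(['fovy', 'cx', 'cy', 'world_from_camera'])
[[ 0.0045 -0.9924  0.1229  0.4027]
 [-0.9999 -0.0031  0.012  -0.0667]
 [-0.0115 -0.1229 -0.9923  1.2552]
 [ 0.      0.      0.      1.    ]]
```

View pics/scene0.png

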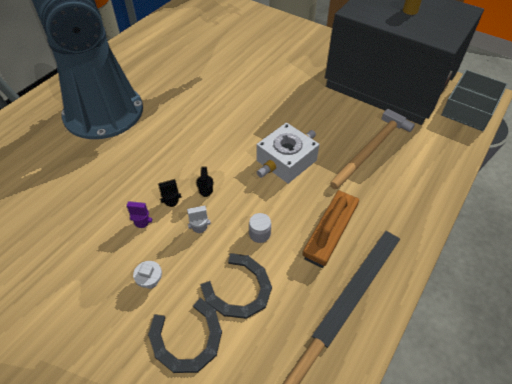

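View pics/top0.png

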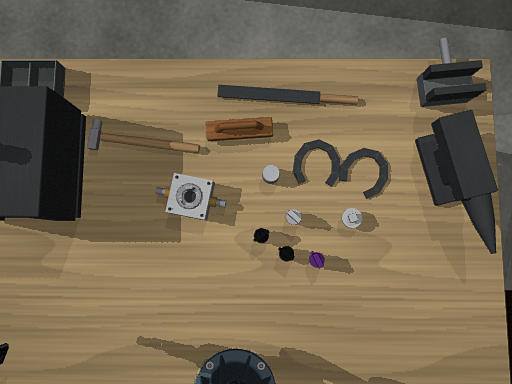

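Candidates shaped like the cartridge are silver at top (293,217) / scene (198,219), black at top (261,235) and (286,253), and purple at top (316,260). The plug is at top (351,217) and the tin at top (271,174). The silver one fits the description: metal, with a wing and lugs. I'll confirm it in enlarged crops.

Run:
```python
import cv2, numpy as np
t=cv2.imread("pics/top0.png"); s=cv2.imread("pics/scene0.png")
R=lambda a:cv2.resize(a,(390,390),interpolation=cv2.INTER_CUBIC)
a=np.hstack([R(t[190:245,265:320]),R(s[190:245,170:225])])
cv2.imwrite("pics/crop1.png",a)
a=np.hstack([R(t[160:230,155:225]),R(s[115:185,250:320])])
cv2.imwrite("pics/crop2.png",a)
```

```text
(no output)
```

View pics/crop1.png

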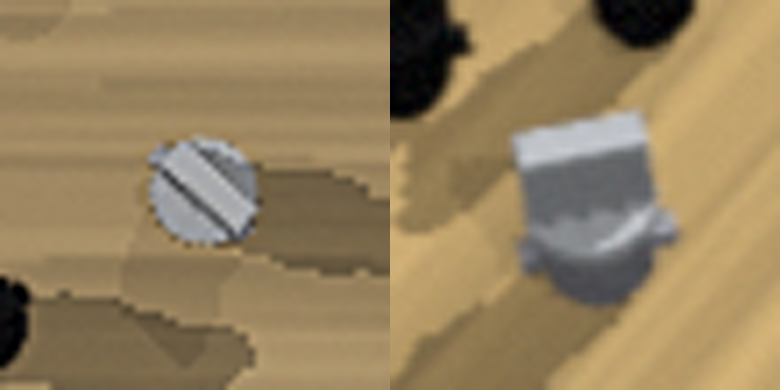

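View pics/crop2.png

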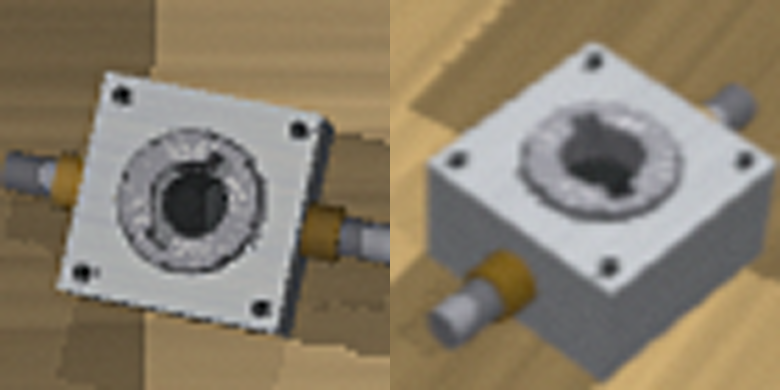

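The crops confirm the silver part: bright cap and flat wing at top (293,217), with lugs showing at scene (193,225) and (209,222). The head is at top (189,196). Its slots look visible as dark notches at roughly top (194,189)/(182,203). I'll take those as a prior and confirm by feel. Now I'll measure.

```bash
cat > h.py <<'E'
import numpy as np, cv2
from bench import status, cams, ctrl
def ray(name,uv):
    i=cams.camera_info(name); T=np.array(i["world_from_camera"]); f=192/np.tan(np.radians(i["fovy"])/2)
    d=np.array([(uv[0]-i["cx"])/f,(uv[1]-i["cy"])/f,1.0]); return T[:3,3],T[:3,:3]@d
def plane(name,uv,z):
    o,d=ray(name,uv); return (o+d*(z-o[2])/d[2])
def proj(name,p):
    i=cams.camera_info(name); T=np.linalg.inv(np.array(i["world_from_camera"])); f=192/np.tan(np.radians(i["fovy"])/2)
    c=T[:3,:3]@np.array(p)+T[:3,3]; return np.array([f*c[0]/c[2]+i["cx"],f*c[1]/c[2]+i["cy"]])
E
python3 - <<'E'
from h import *
for n,boxc,boxh in(("top",(265,190,320,245),(155,160,225,230)),("scene",(180,200,220,240),(250,115,325,185))):
    im=cv2.imread(f"pics/{n}0.png"); hsv=cv2.cvtColor(im,cv2.COLOR_BGR2HSV)
    for nm,b,lo in(("cart",boxc,60),("head",boxh,150)):
        m=np.zeros(im.shape[:2],np.uint8); s=np.s_[b[1]:b[3],b[0]:b[2]]
        m[s]=((hsv[s][...,1]<75)&(hsv[s][...,2]>lo))*255
        cs,_=cv2.findContours(m,cv2.RETR_EXTERNAL,cv2.CHAIN_APPROX_NONE); c=max(cs,key=cv2.contourArea)
        h=cv2.convexHull(c); print(n,nm,cv2.contourArea(c),cv2.boundingRect(c),"minrect",cv2.minAreaRect(h),"circ",cv2.minEnclosingCircle(h))
        if nm=="head":
            for e in np.arange(1,8,.5):
                a=cv2.approxPolyDP(h,e,True)
                if len(a)==4: break
            a=a[:,0]; P=np.array([plane(n,q,.06)[:2] for q in a]); print(a.tolist(),P.round(4).tolist(),"centre",P.mean(0).round(4))
            print("edges",[(np.round(np.hypot(*d),4),np.round(np.degrees(np.arctan2(d[1],d[0])),1)) for d in np.roll(P,-1,0)-P])
        else:
            print("wing blob at z .042",plane(n,cv2.minEnclosingCircle(h)[0],.042).round(4))
            w=(m>0)&(hsv[...,2]>205); v=hsv[b[1]:b[3],b[0]:b[2],2]; print("bright",w.sum())
            cs,_=cv2.findContours(w.astype(np.uint8),cv2.RETR_EXTERNAL,cv2.CHAIN_APPROX_NONE)
            for q in sorted(cs,key=cv2.contourArea)[-2:]: print(cv2.minAreaRect(q))
E
```

```text
top cart 174.0 (286, 209, 16, 16) minrect ((293.5, 216.5), (15.0, 15.0), 90.0) circ ((293.0, 216.5), 8.90234661102295)
wing blob at z .042 [ 0.4722 -0.1585  0.042 ]
bright 0
top head 1488.5 (165, 173, 48, 46) minrect ((188.61538696289062, 195.42308044433594), (40.20380783081055, 39.81157302856445), 11.309932708740234) circ ((188.5, 195.5), 28.15147590637207)
[[174, 173], [212, 180], [204, 218], [165, 211]] [[0.5901, 0.1708], [0.5709, 0.0653], [0.4661, 0.0855], [0.4848, 0.1927]] centre [0.528  0.1286]
edges [(np.float64(0.1073), np.float64(-100.3)), (np.float64(0.1066), np.float64(169.1)), (np.float64(0.1088), np.float64(80.1)), (np.float64(0.1075), np.float64(-11.7))]
scene cart 447.0 (187, 205, 24, 28) minrect ((198.20269775390625, 219.21620178222656), (26.468238830566406, 22.687061309814453), 80.53767395019531) circ ((198.120849609375, 218.13858032226562), 14.39409065246582)
wing blob at z .042 [ 0.475  -0.1626  0.042 ]
bright 0
scene head 1404.0 (256, 123, 63, 44) minrect ((287.6972351074219, 143.00917053222656), (50.70399856567383, 38.103721618652344), 35.134193420410156) circ ((287.0, 143.5), 31.004131317138672)
[[284, 123], [318, 143], [290, 166], [256, 144]] [[0.4828, 0.184], [0.5899, 0.1694], [0.5713, 0.0659], [0.4647, 0.0815]] centre [0.5272 0.1252]
edges [(np.float64(0.1081), np.float64(-7.8)), (np.float64(0.1051), np.float64(-100.2)), (np.float64(0.1078), np.float64(171.7)), (np.float64(0.1041), np.float64(80.0))]
```

```bash
python3 - <<'E'
from h import *
s=390/55
W=np.array([(513,135),(640,110),(650,140),(520,165)])
px=[(170+(x-390+.5)/s-.5,190+(y+.5)/s-.5) for x,y in W]
P=np.array([plane("scene",q,.074) for q in px]); print(P.round(4),P.mean(0).round(4))
for a,b in((0,1),(3,2)): d=P[b]-P[a]; print("scene yaw",np.hypot(*d[:2]),np.degrees(np.arctan2(d[1],d[0])))
# top crop: wing corners by eye
W=np.array([(160,165),(195,148),(258,208),(240,238)])
px=[(265+(x+.5)/s-.5,190+(y+.5)/s-.5) for x,y in W]
P=np.array([plane("top",q,.074) for q in px]); print(P.round(4),P.mean(0).round(4))
for a,b in((1,2),(0,3)): d=P[b]-P[a]; print("top yaw",np.hypot(*d[:2]),np.degrees(np.arctan2(d[1],d[0])))
s=390/70
for n,x0,y0,ox,sl,sc in(("top",155,160,0,[(215,160),(150,240)],[(121,95),(299,130),(261,308),(82,272)]),("scene",250,115,390,[(583,122),(622,190)],[(593,62),(745,160),(609,268),(457,160)])):
    f=lambda W,z:np.array([plane(n,(x0+(x-ox+.5)/s-.5,y0+(y+.5)/s-.5),z) for x,y in W])
    P=f(sl,.064); d=P[0]-P[1]; print(n,"slots",P.round(4)[:, :2].tolist(),P.mean(0).round(4),np.degrees(np.arctan2(d[1],d[0])),np.hypot(*d[:2]))
    P=f(sc,.06); print("screws",P.round(4)[:,:2].tolist(),"centre",P.mean(0).round(4)); 
    for k in range(4): d=P[(k+1)%4]-P[k]; print(np.degrees(np.arctan2(d[1],d[0])).round(1),np.hypot(*d[:2]).round(4))
    # ring ellipse: dark screws excluded; bore
E
python3 - <<'E'
import cv2,numpy as np
t=cv2.imread("pics/top0.png"); s=cv2.imread("pics/scene0.png")
R=lambda a:cv2.resize(a,(400,400),interpolation=cv2.INTER_CUBIC)
cv2.imwrite("pics/crop3.png",np.hstack([R(t[176:216,169:209]),R(s[123:163,268:308])]))
cv2.imwrite("pics/crop4.png",np.hstack([R(t[204:229,281:306]),R(s[200:240,178:218])]))
E
```

```text
[[ 0.4562 -0.1721  0.074 ]
 [ 0.4823 -0.1434  0.074 ]
 [ 0.4917 -0.1507  0.074 ]
 [ 0.465  -0.1795  0.074 ]] [ 0.4738 -0.1614  0.074 ]
scene yaw 0.03871514180578666 47.69574578532112
scene yaw 0.03930618554104062 47.269369595440736
[[ 0.4802 -0.1403  0.074 ]
 [ 0.4867 -0.1537  0.074 ]
 [ 0.464  -0.1774  0.074 ]
 [ 0.4526 -0.1705  0.074 ]] [ 0.4709 -0.1605  0.074 ]
top yaw 0.03282703753434856 -133.71447442283215
top yaw 0.040834594356345205 -132.4186274849254
top slots [[0.5471, 0.1162], [0.5075, 0.1473]] [0.5273 0.1317 0.064 ] -38.10342259817779 0.050346001054831904
screws [[0.5799, 0.1642], [0.5627, 0.0755], [0.4746, 0.0926], [0.492, 0.1811]] centre [0.5273 0.1283 0.06  ]
-101.0 0.0903
169.0 0.0897
78.9 0.0901
-10.9 0.0896
scene slots [[0.5107, 0.1389], [0.5467, 0.1126]] [0.5287 0.1257 0.064 ] 143.73865304953716 0.04454514139508854
screws [[0.4924, 0.1783], [0.5808, 0.162], [0.5638, 0.0735], [0.4749, 0.0912]] centre [0.5279 0.1262 0.06  ]
-10.4 0.0899
-100.9 0.0901
168.7 0.0907
78.6 0.0888
```

View pics/crop3.png

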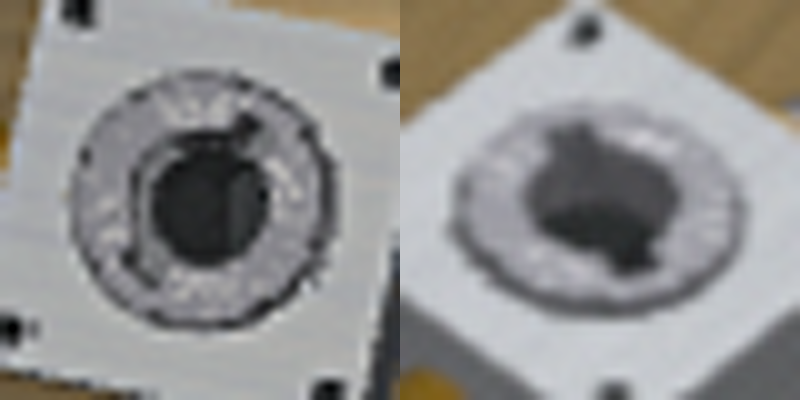

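View pics/crop4.png

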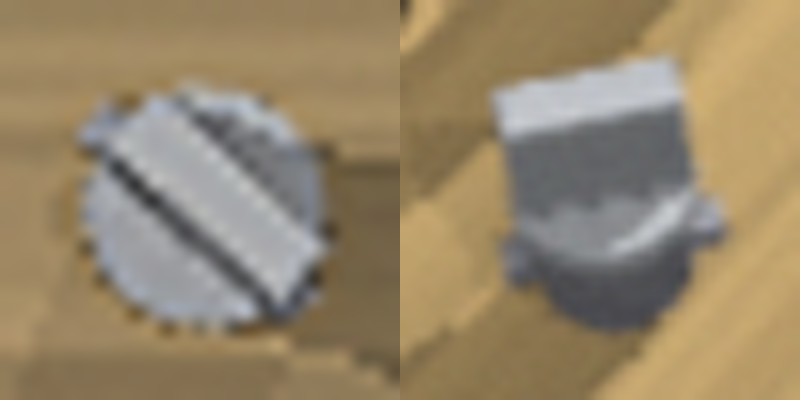

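```bash
cat >> h.py <<'E'
from scipy.spatial.transform import Rotation as Ro
def rot(o): w,x,y,z=o["eef_rot"]; return Ro.from_quat([x,y,z,w])
def st(o=None):
    o=o or status.get_obs(); R=rot(o); y=R.as_matrix()[:,1]; z=R.as_matrix()[:,2]
    print("t",round(o["time_s"],2),"pos",np.round(o["eef_pos"],4),"yawY",np.degrees(np.arctan2(y[1],y[0])).round(2),"tilt",np.round(z[:2],4),"F",np.round(o["wrist_force"],2),"M",np.round(o["torque"],2),"open",np.round(o["opening"],3),"q6",np.round(o["q"][5],3))
def to(p,yawY):
    o=status.get_obs(); R=rot(o); d=R.inv().apply(np.array(p)-o["eef_pos"])
    a=np.radians(yawY); y=[np.cos(a),np.sin(a),0]; z=[0,0,-1]; x=np.cross(y,z)
    T=Ro.from_matrix(np.array([x,y,z]).T); print("linear cm",np.round(d*100,2),"rot deg",np.round(np.degrees((R.inv()*T).as_rotvec()),2))
E
python3 - <<'E'
from h import *
st(); to((.4725,-.161,.19),-42.7)
for u in((261,235),(286,253),(316,260),(271,174),(351,217)): print(u,plane("top",u,.05).round(3))
E
```

```text
t 0.1 pos [0.1799 0.5456 0.2304] yawY 71.73 tilt [-0.0008 -0.0014] F [-0.38 -0.28 -0.08] M [-0.02  0.   -0.01] open 1.002 q6 -0.206
linear cm [-49.93 -57.92   4.12] rot deg [-8.0000e-02  8.0000e-02  1.1443e+02]
(261, 235) [ 0.421 -0.07   0.05 ]
(286, 253) [ 0.373 -0.138  0.05 ]
(316, 260) [ 0.354 -0.219  0.05 ]
(271, 174) [ 0.59  -0.098  0.05 ]
(351, 217) [ 0.471 -0.317  0.05 ]
```

```bash
python3 -m handwheel '[{"grip":5,"linear":[-49.9,-57.9,4.1],"rotation":[0,0,114.4]},{"grip":5,"linear":[-49.9,-57.9,4.1],"rotation":[0,0,114.4]},{"grip":5,"linear":[-49.9,-57.9,4.1],"rotation":[0,0,114.4]},{"grip":5,"linear":[-49.9,-57.9,4.1],"rotation":[0,0,114.4]},{"grip":5,"linear":[-49.9,-57.9,4.1],"rotation":[0,0,114.4]},{"grip":5,"linear":[-49.9,-57.9,4.1],"rotation":[0,0,114.4]},{"grip":5,"linear":[-49.9,-57.9,4.1],"rotation":[0,0,114.4]},{"grip":5,"linear":[-49.9,-57.9,4.1],"rotation":[0,0,114.4]},{"grip":5,"linear":[-49.9,-57.9,4.1],"rotation":[0,0,114.4]},{"grip":5,"linear":[-49.9,-57.9,4.1],"rotation":[0,0,114.4]},{"grip":5,"linear":[-49.9,-57.9,4.1],"rotation":[0,0,114.4]},{"grip":5,"linear":[-49.9,-57.9,4.1],"rotation":[0,0,114.4]}]'
python3 - <<'E'
from h import *
st(); to((.4725,-.161,.19),-42.7)
E
```

```text
time_s: 1.1
eef_pos: [0.3713, 0.0828, 0.2045]
eef_rot: [0.0, 0.791, 0.612, 0.0]
wrist_force: [1.0, 0.4, -0.7]
opening: 0.586
t 1.1 pos [0.3713 0.0828 0.2045] yawY -14.56 tilt [0.0007 0.0001] F [ 1.03  0.41 -0.7 ] M [ 0.04 -0.05 -0.01] open 0.586 q6 0.159
linear cm [-21.05  15.93   1.45] rot deg [ 3.000e-02 -2.000e-02  2.814e+01]
```

```bash
python3 -m handwheel '[{"grip":5,"linear":[-21,15.9,1.4],"rotation":[0,0,28.1]},{"grip":5,"linear":[-21,15.9,1.4],"rotation":[0,0,28.1]},{"grip":5,"linear":[-21,15.9,1.4],"rotation":[0,0,28.1]},{"grip":5,"linear":[-21,15.9,1.4],"rotation":[0,0,28.1]},{"grip":5,"linear":[-21,15.9,1.4],"rotation":[0,0,28.1]},{"grip":5,"linear":[-21,15.9,1.4],"rotation":[0,0,28.1]},{"grip":5,"linear":[-21,15.9,1.4],"rotation":[0,0,28.1]},{"grip":5,"linear":[-21,15.9,1.4],"rotation":[0,0,28.1]},{"grip":5,"linear":[-21,15.9,1.4],"rotation":[0,0,28.1]},{"grip":5,"linear":[-21,15.9,1.4],"rotation":[0,0,28.1]},{"grip":5,"linear":[-21,15.9,1.4],"rotation":[0,0,28.1]}]'
python3 - <<'E'
from h import *
st(); to((.4725,-.161,.14),-42.7)
E
```

```text
time_s: 2.02
eef_pos: [0.4733, -0.1562, 0.1904]
eef_rot: [-0.0, 0.914, 0.405, -0.0]
wrist_force: [0.4, -0.3, 0.2]
opening: 0.586
t 2.02 pos [ 0.4733 -0.1562  0.1904] yawY -42.21 tilt [-0.0005  0.0006] F [ 0.38 -0.3   0.18] M [-0.08 -0.03 -0.01] open 0.586 q6 0.179
linear cm [-0.41  0.27  5.04] rot deg [-0.04 -0.    0.49]
```

```bash
python3 -m handwheel '[{"grip":5,"linear":[-0.3,0.2,3],"rotation":[0,0,0.3]},{"grip":5,"linear":[-0.3,0.2,6],"rotation":[0,0,0.3]},{"grip":5,"linear":[-0.3,0.2,8],"rotation":[0,0,0.3]},{"grip":5,"linear":[-0.3,0.2,8],"rotation":[0,0,0.3]},{"grip":5,"linear":[-0.3,0.2,8],"rotation":[0,0,0.3]},{"grip":5,"linear":[-0.3,0.2,8],"rotation":[0,0,0.3]}]'
python3 - <<'E'
from h import *
st(); to((.4725,-.161,.047),-42.7)
t=cv2.cvtColor(cams.camera("top"),cv2.COLOR_RGB2BGR); s=cv2.cvtColor(cams.camera("scene"),cv2.COLOR_RGB2BGR)
R=lambda a:cv2.resize(a,(400,400),interpolation=cv2.INTER_CUBIC)
cv2.imwrite("pics/g1.png",np.hstack([R(t[190:245,265:320]),R(s[170:250,155:235])]))
E
```

```text
time_s: 2.52
eef_pos: [0.4741, -0.1612, 0.112]
eef_rot: [0.001, 0.915, 0.402, 0.001]
wrist_force: [-0.1, -0.5, -0.1]
opening: 0.581
t 2.52 pos [ 0.4741 -0.1612  0.112 ] yawY -42.54 tilt [ 0.0017 -0.0011] F [-0.06 -0.53 -0.09] M [-0.02 -0.04 -0.04] open 0.581 q6 0.177
linear cm [-0.1  -0.14  6.5 ] rot deg [ 0.11 -0.02  0.16]
```

View pics/g1.png

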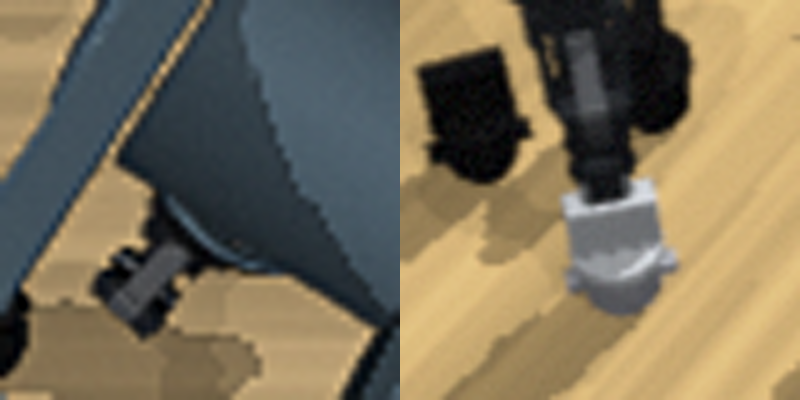

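The scene crop shows the near finger at crop (607,185), centred on the wing with its jaws across the thickness. The arm hides the cartridge in the top view. Descending now.

```bash
python3 -m handwheel '[{"grip":5,"linear":[0,-0.1,2.5],"rotation":[0,0,0]},{"grip":5,"linear":[-0.1,-0.1,4.5],"rotation":[0,0,0]},{"grip":5,"linear":[-0.1,-0.1,5.5],"rotation":[0,0,0]},{"grip":5,"linear":[-0.1,-0.1,6.2],"rotation":[0,0,0]},{"grip":5,"linear":[-0.1,-0.1,6.5],"rotation":[0,0,0]},{"grip":5,"linear":[-0.1,-0.1,6.5],"rotation":[0,0,0]},{"grip":5,"linear":[-0.1,-0.1,6.5],"rotation":[0,0,0]}]'
python3 - <<'E'
from h import *
st(); to((.4725,-.161,.047),-42.7)
E
```

```text
time_s: 3.2
eef_pos: [0.4725, -0.1619, 0.0464]
eef_rot: [0.001, 0.916, 0.402, 0.0]
wrist_force: [-0.4, -0.0, 0.3]
opening: 0.583
t 3.2 pos [ 0.4725 -0.1619  0.0464] yawY -42.61 tilt [ 0.0011 -0.0007] F [-0.41 -0.03  0.33] M [ 0.01  0.01 -0.01] open 0.583 q6 0.175
linear cm [ 0.07 -0.06 -0.06] rot deg [ 0.08 -0.01  0.09]
```

Close.

```bash
python3 -m handwheel '[{"grip":3,"linear":[0,0,0],"rotation":[0,0,0]},{"grip":2,"linear":[0,0,0],"rotation":[0,0,0]},{"grip":1.2,"linear":[0,0,0],"rotation":[0,0,0]},{"grip":0.5,"linear":[0,0,0],"rotation":[0,0,0]},{"grip":0,"linear":[0,0,0],"rotation":[0,0,0]},{"grip":0,"linear":[0,0,0],"rotation":[0,0,0]},{"grip":0,"linear":[0,0,0],"rotation":[0,0,0]},{"grip":0,"linear":[0,0,0],"rotation":[0,0,0]},{"grip":0,"linear":[0,0,0],"rotation":[0,0,0]}]'
python3 - <<'E'
from h import *
st()
t=cv2.cvtColor(cams.camera("top"),cv2.COLOR_RGB2BGR); s=cv2.cvtColor(cams.camera("scene"),cv2.COLOR_RGB2BGR)
R=lambda a:cv2.resize(a,(400,400),interpolation=cv2.INTER_CUBIC)
cv2.imwrite("pics/g2.png",np.hstack([R(t[190:245,265:320]),R(s[170:250,155:235])]))
E
```

```text
time_s: 3.95
eef_pos: [0.4723, -0.1618, 0.0462]
eef_rot: [0.0, 0.916, 0.402, 0.0]
wrist_force: [-0.8, 0.5, 5.9]
opening: 0.15
t 3.95 pos [ 0.4723 -0.1618  0.0462] yawY -42.61 tilt [ 0.0009 -0.0007] F [-0.82  0.55  5.91] M [ 0.01  0.15 -0.03] open 0.15 q6 0.175
```

View pics/g2.png

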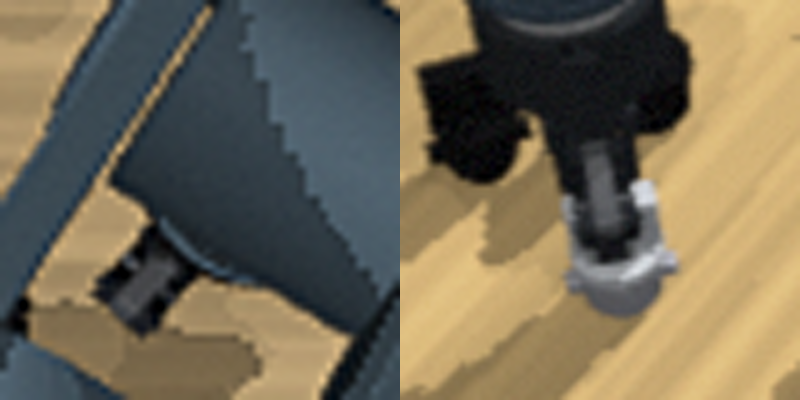

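Gripped: opening 0.15 is about 13 mm, and scene crop (605,170) shows the finger on the wing. Lifting.

```bash
python3 -m handwheel '[{"grip":0,"linear":[0,0,-1],"rotation":[0,0,0]},{"grip":0,"linear":[0,0,-3],"rotation":[0,0,0]},{"grip":0,"linear":[0,0,-6],"rotation":[0,0,0]},{"grip":0,"linear":[0,0,-9],"rotation":[0,0,0]},{"grip":0,"linear":[0,0,-11],"rotation":[0,0,0]},{"grip":0,"linear":[0,0,-11],"rotation":[0,0,0]},{"grip":0,"linear":[0,0,-11],"rotation":[0,0,0]}]'
python3 - <<'E'
from h import *
st(); to((.5276,.1272,.150),53)
s=cv2.cvtColor(cams.camera("scene"),cv2.COLOR_RGB2BGR)
x,y=proj("scene",status.get_obs()["eef_pos"]).astype(int); print(x,y)
cv2.imwrite("pics/g3.png",cv2.resize(s[y-35:y+35,x-35:x+35],(560,560),interpolation=cv2.INTER_CUBIC))
E
```

```text
time_s: 4.63
eef_pos: [0.4722, -0.1617, 0.1562]
eef_rot: [0.001, 0.916, 0.402, 0.001]
wrist_force: [1.1, 0.1, -3.4]
opening: 0.155
t 4.63 pos [ 0.4722 -0.1617  0.1562] yawY -42.61 tilt [ 0.0017 -0.001 ] F [ 1.05  0.07 -3.37] M [ 0.   -0.02 -0.05] open 0.155 q6 0.175
linear cm [ 25.01 -15.48   0.6 ] rot deg [ 1.100e-01  8.000e-02 -9.561e+01]
191 184
```

View pics/g3.png

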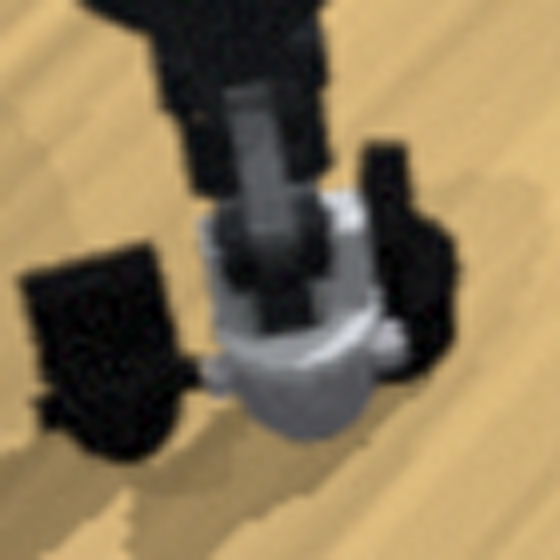

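The wing sits about 2.5 mm to +tool x of the finger centre: at scene crop row 230 the wing centre is at 286 against the finger's 270. I'll compensate for that. Moving over the head, aligned with the visually estimated slots.

```bash
python3 - <<'E'
from h import *
to((.5296,.1257,.150),53)
E
python3 -m handwheel '[{"grip":0,"linear":[3,-1.8,0],"rotation":[0,0,-6]},{"grip":0,"linear":[6,-3.6,0],"rotation":[0,0,-12]},{"grip":0,"linear":[9,-5.5,0.2],"rotation":[0,0,-18]},{"grip":0,"linear":[12,-7.4,0.2],"rotation":[0,0,-25]},{"grip":0,"linear":[15,-9.3,0.2],"rotation":[0,0,-32]},{"grip":0,"linear":[18,-11.2,0.4],"rotation":[0,0,-39]},{"grip":0,"linear":[20,-12.5,0.6],"rotation":[0,0,-46]},{"grip":0,"linear":[22,-13.8,0.6],"rotation":[0,0,-53]},{"grip":0,"linear":[23.5,-14.8,0.6],"rotation":[0,0,-60]},{"grip":0,"linear":[24.5,-15.4,0.6],"rotation":[0,0,-67]},{"grip":0,"linear":[25,-15.7,0.6],"rotation":[0,0,-74]},{"grip":0,"linear":[25,-15.7,0.6],"rotation":[0,0,-81]}]'
python3 - <<'E'
from h import *
st(); to((.5296,.1257,.150),53)
E
```

```text
linear cm [ 25.06 -15.11   0.48] rot deg [-6.000e-02 -5.000e-02 -9.561e+01]
time_s: 5.68
eef_pos: [0.5237, 0.1303, 0.1466]
eef_rot: [-0.002, 0.432, 0.902, -0.001]
wrist_force: [-0.4, 0.7, -3.4]
opening: 0.153
t 5.68 pos [0.5237 0.1303 0.1466] yawY 38.84 tilt [-0.005   0.0003] F [-0.41  0.67 -3.42] M [ 0.01 -0.01  0.01] open 0.153 q6 -0.655
linear cm [-0.73  0.18 -0.34] rot deg [ -0.19  -0.22 -14.16]
```

```bash
python3 -m handwheel '[{"grip":0,"linear":[-0.5,0.2,-0.3],"rotation":[0,0,-6]},{"grip":0,"linear":[-0.7,0.2,-0.3],"rotation":[0,0,-12]},{"grip":0,"linear":[-0.7,0.2,-0.3],"rotation":[-0.2,-0.2,-14.2]},{"grip":0,"linear":[-0.7,0.2,-0.3],"rotation":[-0.2,-0.2,-14.2]},{"grip":0,"linear":[-0.7,0.2,-0.3],"rotation":[-0.2,-0.2,-14.2]},{"grip":0,"linear":[-0.7,0.2,-0.3],"rotation":[-0.2,-0.2,-14.2]}]'
python3 - <<'E'
from h import *
st(); to((.5296,.1257,.120),53)
t=cv2.cvtColor(cams.camera("top"),cv2.COLOR_RGB2BGR); s=cv2.cvtColor(cams.camera("scene"),cv2.COLOR_RGB2BGR)
R=lambda a:cv2.resize(a,(400,400),interpolation=cv2.INTER_CUBIC)
cv2.imwrite("pics/p1.png",np.hstack([R(t[160:230,155:225]),R(s[95:175,248:328])]))
E
```

```text
time_s: 6.18
eef_pos: [0.5304, 0.1246, 0.151]
eef_rot: [0.001, 0.321, 0.947, 0.0]
wrist_force: [0.2, 0.5, -2.5]
opening: 0.154
t 6.18 pos [0.5304 0.1246 0.151 ] yawY 52.51 tilt [0.0021 0.    ] F [ 0.24  0.52 -2.47] M [-0.04  0.01  0.02] open 0.154 q6 -0.904
linear cm [0.14 0.04 3.1 ] rot deg [ 0.08  0.09 -0.49]
```

View pics/p1.png

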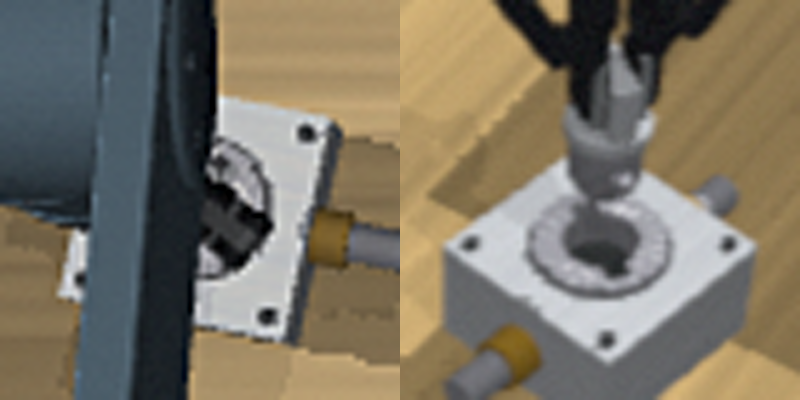

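Run:
```python
from h import *
s=cv2.imread("pics/p1.png")[:,400:]
P=np.array([.5284,.1261,0]); 
for h in(0,.020,.038,.042): 
    u=proj("scene",P+[0,0,.105+h]); print("z",h,u.round(2),"crop",((u-[248,95]+.5)*5-.5).round(1))
u=proj("scene",[.5276,.1272,.064]); print("mouth",u,((u-[248,95]+.5)*5-.5).round(1))
cv2.imwrite("pics/p2.png",cv2.resize(s[20:300,100:300],(570,798),interpolation=cv2.INTER_CUBIC))
```

```text
z 0 [288.65 130.23] crop [205.3 178.1]
z 0.02 [289.16 124.03] crop [207.8 147.1]
z 0.038 [289.62 118.28] crop [210.1 118.4]
z 0.042 [289.73 116.98] crop [210.6 111.9]
mouth [287.61271252 141.98295717] [200.1 236.9]
```

View pics/p2.png

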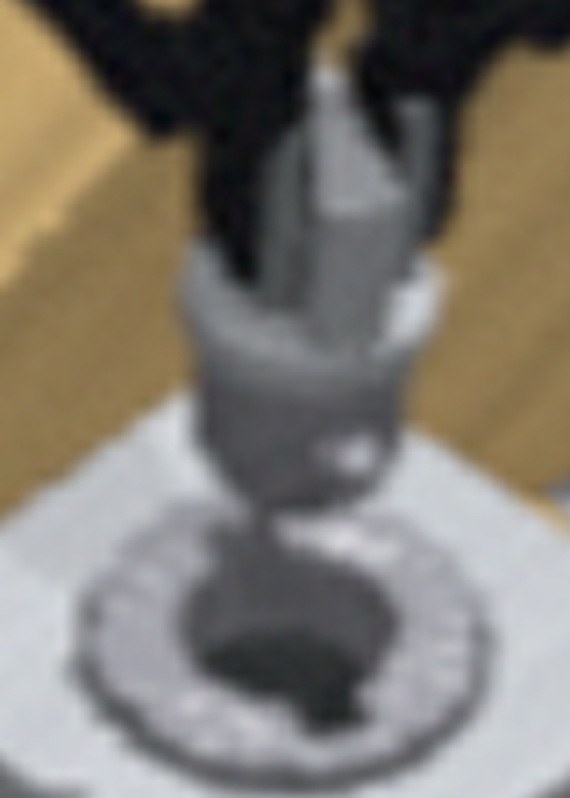

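The cartridge axis at scene ≈(289,125) agrees with its expected projection to within half a pixel, and so does the mouth at (287.6,142). The lower part of the body is above the bore and the near slot points towards scene (295,147). I'll descend until the foot is in the bore and the lugs are just above the rim.

```bash
python3 -m handwheel '[{"grip":0,"linear":[0.1,0.1,1],"rotation":[0,0,-0.5]},{"grip":0,"linear":[0.1,0.1,2.2],"rotation":[0.1,0.1,-0.5]},{"grip":0,"linear":[0.1,0.1,3.2],"rotation":[0.1,0.1,-0.5]},{"grip":0,"linear":[0.1,0.1,3.8],"rotation":[0.1,0.1,-0.5]},{"grip":0,"linear":[0.1,0.1,4.2],"rotation":[0.1,0.1,-0.5]},{"grip":0,"linear":[0.1,0.1,4.2],"rotation":[0.1,0.1,-0.5]}]'
python3 - <<'E'
from h import *
st(); to((.5296,.1257,.100),53)
E
```

```text
time_s: 6.78
eef_pos: [0.5305, 0.1259, 0.1089]
eef_rot: [-0.0, 0.317, 0.949, -0.0]
wrist_force: [-0.5, -0.1, -3.4]
opening: 0.155
t 6.78 pos [0.5305 0.1259 0.1089] yawY 53.08 tilt [-0.0002 -0.0004] F [-0.46 -0.14 -3.44] M [ 0.03  0.06 -0.  ] open 0.155 q6 -0.911
linear cm [ 0.06 -0.07  0.89] rot deg [-0.02  0.    0.08]
```

```bash
python3 -m handwheel '[{"grip":0,"linear":[0,-0.1,0.3],"rotation":[0,0,0]},{"grip":0,"linear":[0,-0.1,0.6],"rotation":[0,0,0]},{"grip":0,"linear":[0,-0.1,0.8],"rotation":[0,0,0]},{"grip":0,"linear":[0,-0.1,0.8],"rotation":[0,0,0]}]'
python3 - <<'E'
from h import *
st()
E
python3 -m handwheel '[{"grip":0,"linear":[0,0,0.1],"rotation":[0,0,0]},{"grip":0,"linear":[0,0,0.2],"rotation":[0,0,0]},{"grip":0,"linear":[0,0,0.2],"rotation":[0,0,0]}]'
python3 - <<'E'
from h import *
st()
E
```

```text
time_s: 7.12
eef_pos: [0.5312, 0.1256, 0.1028]
eef_rot: [0.001, 0.317, 0.949, 0.001]
wrist_force: [0.9, 2.4, -0.6]
opening: 0.157
t 7.12 pos [0.5312 0.1256 0.1028] yawY 53.08 tilt [0.0032 0.0006] F [ 0.94  2.36 -0.57] M [0.48 0.02 0.04] open 0.157 q6 -0.912
time_s: 7.37
eef_pos: [0.5314, 0.1259, 0.1015]
eef_rot: [0.002, 0.317, 0.949, 0.001]
wrist_force: [-2.0, 3.6, 4.7]
opening: 0.154
t 7.37 pos [0.5314 0.1259 0.1015] yawY 53.09 tilt [0.0038 0.001 ] F [-1.97  3.58  4.74] M [ 0.92  0.39 -0.  ] open 0.154 q6 -0.912
```

Contact on the taper: about 8 N up, with a side force pointing towards −x/+y. I'll shift along tool +x, following the force.

```bash
python3 -m handwheel '[{"grip":0,"linear":[0.08,0,0],"rotation":[0,0,0]},{"grip":0,"linear":[0.16,0,0],"rotation":[0,0,0]},{"grip":0,"linear":[0.16,0,0],"rotation":[0,0,0]}]'
python3 - <<'E'
from h import *
st()
E
```

```text
time_s: 7.62
eef_pos: [0.5303, 0.1263, 0.101]
eef_rot: [0.002, 0.316, 0.949, 0.001]
wrist_force: [1.6, 3.5, 2.1]
opening: 0.153
t 7.62 pos [0.5303 0.1263 0.101 ] yawY 53.1 tilt [ 0.0044 -0.0001] F [1.63 3.55 2.08] M [ 0.64 -0.31  0.07] open 0.153 q6 -0.911
```

```bash
python3 -m handwheel '[{"grip":0,"linear":[0,0.08,0],"rotation":[0,0,0]},{"grip":0,"linear":[0,0.15,0],"rotation":[0,0,0]},{"grip":0,"linear":[0,0.15,0],"rotation":[0,0,0]}]'
python3 - <<'E'
from h import *
st()
E
```

```text
time_s: 7.87
eef_pos: [0.5298, 0.1269, 0.0998]
eef_rot: [0.001, 0.317, 0.949, -0.0]
wrist_force: [-0.3, -0.3, -3.1]
opening: 0.15
t 7.87 pos [0.5298 0.1269 0.0998] yawY 53.09 tilt [ 0.0007 -0.0011] F [-0.31 -0.34 -3.05] M [ 0.06 -0.11 -0.02] open 0.15 q6 -0.908
```

Free again: Fz is back to the hanging weight. Continue down in small steps.

```bash
python3 -m handwheel '[{"grip":0,"linear":[0,0,0.1],"rotation":[0,0,0]},{"grip":0,"linear":[0,0,0.2],"rotation":[0,0,0]},{"grip":0,"linear":[0,0,0.2],"rotation":[0,0,0]}]'
python3 - <<'E'
from h import *
st()
E
python3 -m handwheel '[{"grip":0,"linear":[0,0,0.1],"rotation":[0,0,0]},{"grip":0,"linear":[0,0,0.15],"rotation":[0,0,0]},{"grip":0,"linear":[0,0,0.15],"rotation":[0,0,0]}]'
python3 - <<'E'
from h import *
st()
E
```

```text
time_s: 8.12
eef_pos: [0.5299, 0.1271, 0.0978]
eef_rot: [0.001, 0.317, 0.949, -0.0]
wrist_force: [0.1, 0.5, -2.4]
opening: 0.154
t 8.12 pos [0.5299 0.1271 0.0978] yawY 53.09 tilt [ 0.0011 -0.0007] F [ 0.12  0.52 -2.35] M [0.04 0.03 0.04] open 0.154 q6 -0.908
time_s: 8.37
eef_pos: [0.5304, 0.1272, 0.0968]
eef_rot: [0.001, 0.317, 0.949, 0.0]
wrist_force: [-0.9, 1.2, -3.1]
opening: 0.15
t 8.37 pos [0.5304 0.1272 0.0968] yawY 53.09 tilt [ 0.0021 -0.0004] F [-0.92  1.24 -3.08] M [0.   0.03 0.01] open 0.15 q6 -0.908
```

```bash
python3 -m handwheel '[{"grip":0,"linear":[0,0,0.1],"rotation":[0,0,0]},{"grip":0,"linear":[0,0,0.15],"rotation":[0,0,0]},{"grip":0,"linear":[0,0,0.15],"rotation":[0,0,0]}]'
python3 - <<'E'
from h import *
st()
E
python3 -m handwheel '[{"grip":0,"linear":[0,0,0.1],"rotation":[0,0,0]},{"grip":0,"linear":[0,0,0.1],"rotation":[0,0,0]}]'
python3 - <<'E'
from h import *
st()
E
```

```text
time_s: 8.62
eef_pos: [0.5304, 0.1273, 0.0954]
eef_rot: [0.001, 0.317, 0.949, 0.0]
wrist_force: [0.2, -0.1, -3.2]
opening: 0.154
t 8.62 pos [0.5304 0.1273 0.0954] yawY 53.09 tilt [ 0.0022 -0.0003] F [ 0.17 -0.08 -3.22] M [ 0.07 -0.08  0.06] open 0.154 q6 -0.908
time_s: 8.78
eef_pos: [0.5305, 0.1273, 0.0944]
eef_rot: [0.001, 0.317, 0.949, 0.0]
wrist_force: [0.7, -0.8, -2.3]
opening: 0.153
t 8.78 pos [0.5305 0.1273 0.0944] yawY 53.09 tilt [ 0.0023 -0.0003] F [ 0.74 -0.8  -2.3 ] M [-0.01 -0.03 -0.04] open 0.153 q6 -0.908
```

z is now 94.4 mm, below the 96 mm rim-contact level, and there is no resistance, so the lugs are entering the slots. Continue towards the spring.

```bash
python3 -m handwheel '[{"grip":0,"linear":[0,0,0.1],"rotation":[0,0,0]},{"grip":0,"linear":[0,0,0.2],"rotation":[0,0,0]},{"grip":0,"linear":[0,0,0.2],"rotation":[0,0,0]}]'
python3 - <<'E'
from h import *
st()
E
python3 -m handwheel '[{"grip":0,"linear":[0,0,0.1],"rotation":[0,0,0]},{"grip":0,"linear":[0,0,0.2],"rotation":[0,0,0]},{"grip":0,"linear":[0,0,0.2],"rotation":[0,0,0]}]'
python3 - <<'E'
from h import *
st()
E
```

```text
time_s: 9.03
eef_pos: [0.5304, 0.1273, 0.0923]
eef_rot: [0.001, 0.317, 0.949, 0.0]
wrist_force: [-0.5, -0.5, -1.7]
opening: 0.152
t 9.03 pos [0.5304 0.1273 0.0923] yawY 53.09 tilt [ 0.0022 -0.0003] F [-0.48 -0.49 -1.69] M [-0.01 -0.    0.01] open 0.152 q6 -0.908
time_s: 9.28
eef_pos: [0.5306, 0.1273, 0.0906]
eef_rot: [0.001, 0.317, 0.949, 0.0]
wrist_force: [-1.4, -0.2, 1.0]
opening: 0.149
t 9.28 pos [0.5306 0.1273 0.0906] yawY 53.09 tilt [ 0.0025 -0.0004] F [-1.39 -0.25  0.97] M [-0.05  0.29  0.  ] open 0.149 q6 -0.908
```

```bash
python3 -m handwheel '[{"grip":0,"linear":[0,0,0.15],"rotation":[0,0,0]},{"grip":0,"linear":[0,0,0.3],"rotation":[0,0,0]},{"grip":0,"linear":[0,0,0.4],"rotation":[0,0,0]},{"grip":0,"linear":[0,0,0.4],"rotation":[0,0,0]}]'
python3 - <<'E'
from h import *
st()
E
python3 -m handwheel '[{"grip":0,"linear":[0,0,0.15],"rotation":[0,0,0]},{"grip":0,"linear":[0,0,0.3],"rotation":[0,0,0]},{"grip":0,"linear":[0,0,0.4],"rotation":[0,0,0]},{"grip":0,"linear":[0,0,0.4],"rotation":[0,0,0]}]'
python3 - <<'E'
from h import *
st()
E
```

```text
time_s: 9.62
eef_pos: [0.5306, 0.1273, 0.0866]
eef_rot: [0.001, 0.317, 0.949, 0.0]
wrist_force: [-2.2, -0.7, 3.8]
opening: 0.153
t 9.62 pos [0.5306 0.1273 0.0866] yawY 53.09 tilt [ 0.0026 -0.0004] F [-2.23 -0.68  3.85] M [-0.06  0.46  0.02] open 0.153 q6 -0.908
time_s: 9.95
eef_pos: [0.5307, 0.1273, 0.0827]
eef_rot: [0.001, 0.317, 0.949, 0.0]
wrist_force: [-3.9, -0.5, 6.6]
opening: 0.159
t 9.95 pos [0.5307 0.1273 0.0827] yawY 53.09 tilt [ 0.0027 -0.0003] F [-3.9  -0.53  6.56] M [-0.09  0.68  0.02] open 0.159 q6 -0.908
```

```bash
python3 -m handwheel '[{"grip":0,"linear":[0.06,-0.05,0.15],"rotation":[0,0,0]},{"grip":0,"linear":[0.06,-0.05,0.3],"rotation":[0,0,0]},{"grip":0,"linear":[0.06,-0.05,0.3],"rotation":[0,0,0]}]'
python3 - <<'E'
from h import *
st()
E
python3 -m handwheel '[{"grip":0,"linear":[0,0,0.1],"rotation":[0,0,0]},{"grip":0,"linear":[0,0,0.15],"rotation":[0,0,0]},{"grip":0,"linear":[0,0,0.15],"rotation":[0,0,0]},{"grip":0,"linear":[0,0,0.15],"rotation":[0,0,0]}]'
python3 - <<'E'
from h import *
st()
E
```

```text
time_s: 10.2
eef_pos: [0.5306, 0.1273, 0.0802]
eef_rot: [0.002, 0.317, 0.949, 0.001]
wrist_force: [-2.3, -1.4, 8.2]
opening: 0.149
t 10.2 pos [0.5306 0.1273 0.0802] yawY 53.09 tilt [ 0.0043 -0.0003] F [-2.33 -1.4   8.15] M [0.01 0.61 0.03] open 0.149 q6 -0.908
time_s: 10.53
eef_pos: [0.5306, 0.1273, 0.0789]
eef_rot: [0.002, 0.317, 0.949, 0.001]
wrist_force: [-2.2, -0.7, 9.7]
opening: 0.156
t 10.53 pos [0.5306 0.1273 0.0789] yawY 53.09 tilt [ 0.0042 -0.0003] F [-2.24 -0.75  9.71] M [-0.05  0.62  0.  ] open 0.156 q6 -0.908
```

Spring force is about 12.7 N, so the underside is at about 32.3 mm, inside the turning window. I'll go 0.4 mm deeper and start the clockwise turn (positive about tool z), compensating for the ~2 mm off-centre grip.

```bash
python3 -m handwheel '[{"grip":0,"linear":[0,0,0.04],"rotation":[0,0,0]},{"grip":0,"linear":[0,-0.02,0.04],"rotation":[0,0,4]},{"grip":0,"linear":[0,-0.03,0.04],"rotation":[0,0,8]},{"grip":0,"linear":[0,-0.03,0.04],"rotation":[0,0,8]}]'
python3 - <<'E'
from h import *
st()
E
```

```text
time_s: 10.87
eef_pos: [0.5308, 0.1271, 0.0788]
eef_rot: [0.002, 0.384, 0.923, 0.001]
wrist_force: [-2.1, -1.1, 8.9]
opening: 0.152
t 10.87 pos [0.5308 0.1271 0.0788] yawY 44.88 tilt [ 0.0051 -0.0002] F [-2.08 -1.07  8.89] M [ 0.    0.56 -0.  ] open 0.152 q6 -0.766
```

```bash
python3 -m handwheel '[{"grip":0,"linear":[0,-0.02,0.05],"rotation":[0,0,4]},{"grip":0,"linear":[0,-0.03,0.05],"rotation":[0,0,8]},{"grip":0,"linear":[0,-0.04,0.05],"rotation":[0,0,12]},{"grip":0,"linear":[0,-0.04,0.05],"rotation":[0,0,12]}]'
python3 - <<'E'
from h import *
st()
E
```

```text
time_s: 11.2
eef_pos: [0.5308, 0.1268, 0.0784]
eef_rot: [0.003, 0.478, 0.878, 0.001]
wrist_force: [-2.1, -0.4, 9.6]
opening: 0.154
t 11.2 pos [0.5308 0.1268 0.0784] yawY 32.88 tilt [ 0.0057 -0.0002] F [-2.07 -0.43  9.59] M [ 0.07  0.39 -0.07] open 0.154 q6 -0.557
```

```bash
python3 -m handwheel '[{"grip":0,"linear":[0,-0.02,0],"rotation":[0,0,4]},{"grip":0,"linear":[0,-0.03,0],"rotation":[0,0,8]},{"grip":0,"linear":[0,-0.05,0],"rotation":[0,0,12]},{"grip":0,"linear":[0,-0.06,0],"rotation":[0,0,16]},{"grip":0,"linear":[0,-0.08,0],"rotation":[0,0,20]},{"grip":0,"linear":[0,-0.1,0],"rotation":[0,0,24]},{"grip":0,"linear":[0,-0.1,0],"rotation":[0,0,24]}]'
python3 - <<'E'
from h import *
st()
E
```

```text
time_s: 11.78
eef_pos: [0.5299, 0.1265, 0.0784]
eef_rot: [0.002, 0.65, 0.76, 0.002]
wrist_force: [-2.7, 0.5, 9.2]
opening: 0.149
t 11.78 pos [0.5299 0.1265 0.0784] yawY 8.88 tilt [0.0057 0.0002] F [-2.73  0.48  9.21] M [ 0.18  0.38 -0.06] open 0.149 q6 -0.139
```

```bash
python3 -m handwheel '[{"grip":0,"linear":[0,-0.02,0],"rotation":[0,0,4]},{"grip":0,"linear":[0,-0.03,0],"rotation":[0,0,8]},{"grip":0,"linear":[0,-0.05,0],"rotation":[0,0,12]},{"grip":0,"linear":[0,-0.06,0],"rotation":[0,0,16]},{"grip":0,"linear":[0,-0.08,0],"rotation":[0,0,20]},{"grip":0,"linear":[0.02,-0.1,0],"rotation":[0,0,24]},{"grip":0,"linear":[0.02,-0.1,0],"rotation":[0,0,24]}]'
python3 - <<'E'
from h import *
st()
E
```

```text
time_s: 12.37
eef_pos: [0.5288, 0.1265, 0.0784]
eef_rot: [0.002, 0.794, 0.608, 0.002]
wrist_force: [-2.4, 0.1, 9.5]
opening: 0.154
t 12.37 pos [0.5288 0.1265 0.0784] yawY -15.11 tilt [0.0055 0.    ] F [-2.44  0.08  9.5 ] M [ 0.1   0.43 -0.16] open 0.154 q6 0.28
```

```bash
python3 -m handwheel '[{"grip":0,"linear":[0,-0.02,0],"rotation":[0,0,4]},{"grip":0,"linear":[0,-0.04,0],"rotation":[0,0,8]},{"grip":0,"linear":[0,-0.06,0],"rotation":[0,0,12]},{"grip":0,"linear":[0,-0.07,0],"rotation":[0,0,16]},{"grip":0,"linear":[0,-0.08,0],"rotation":[0,0,19]},{"grip":0,"linear":[0,-0.08,0],"rotation":[0,0,19]}]'
python3 - <<'E'
from h import *
st()
E
python3 -m handwheel '[{"grip":0,"linear":[0,-0.01,0],"rotation":[0,0,2]},{"grip":0,"linear":[0,-0.02,0],"rotation":[0,0,4]},{"grip":0,"linear":[0,-0.02,0],"rotation":[0,0,4]}]'
python3 - <<'E'
from h import *
st()
E
```

```text
time_s: 12.87
eef_pos: [0.528, 0.1269, 0.0784]
eef_rot: [0.001, 0.883, 0.469, 0.003]
wrist_force: [-3.1, 1.5, 9.8]
opening: 0.151
t 12.87 pos [0.528  0.1269 0.0784] yawY -34.07 tilt [0.0055 0.0003] F [-3.08  1.47  9.83] M [0.24 0.45 0.01] open 0.151 q6 0.611
time_s: 13.12
eef_pos: [0.5279, 0.127, 0.0784]
eef_rot: [0.001, 0.899, 0.438, 0.003]
wrist_force: [-1.4, 1.5, 9.0]
opening: 0.15
t 13.12 pos [0.5279 0.127  0.0784] yawY -38.01 tilt [0.0055 0.0003] F [-1.43  1.54  9.02] M [ 0.23  0.38 -0.01] open 0.15 q6 0.68
```

```bash
python3 -m handwheel '[{"grip":0,"linear":[0,-0.01,0],"rotation":[0,0,2]},{"grip":0,"linear":[0,-0.01,0],"rotation":[0,0,3]},{"grip":0,"linear":[0,-0.01,0],"rotation":[0,0,3]}]'
python3 - <<'E'
from h import *
st()
E
python3 -m handwheel '[{"grip":0,"linear":[0,-0.01,0],"rotation":[0,0,2]},{"grip":0,"linear":[0,-0.01,0],"rotation":[0,0,3]},{"grip":0,"linear":[0,-0.01,0],"rotation":[0,0,3]}]'
python3 - <<'E'
from h import *
st()
E
```

```text
time_s: 13.37
eef_pos: [0.5277, 0.1271, 0.0784]
eef_rot: [0.001, 0.91, 0.415, 0.003]
wrist_force: [-2.6, 2.3, 9.7]
opening: 0.152
t 13.37 pos [0.5277 0.1271 0.0784] yawY -40.95 tilt [0.0054 0.0004] F [-2.59  2.25  9.71] M [0.31 0.47 0.04] open 0.152 q6 0.732
time_s: 13.62
eef_pos: [0.5273, 0.1276, 0.0784]
eef_rot: [0.0, 0.92, 0.391, 0.002]
wrist_force: [-2.4, 4.0, 10.6]
opening: 0.151
t 13.62 pos [0.5273 0.1276 0.0784] yawY -43.93 tilt [0.0048 0.001 ] F [-2.39  3.99 10.62] M [0.55 0.6  0.26] open 0.151 q6 0.784
```

Mz rose to +0.26 N·m at 97° of turn, which looks like the end stop. One more 2° to confirm.

```bash
python3 -m handwheel '[{"grip":0,"linear":[0,0,0],"rotation":[0,0,1]},{"grip":0,"linear":[0,0,0],"rotation":[0,0,2]},{"grip":0,"linear":[0,0,0],"rotation":[0,0,2]}]'
python3 - <<'E'
from h import *
st()
E
```

```text
time_s: 13.87
eef_pos: [0.527, 0.1279, 0.0783]
eef_rot: [0.0, 0.927, 0.376, 0.002]
wrist_force: [-4.3, 4.8, 11.5]
opening: 0.153
t 13.87 pos [0.527  0.1279 0.0783] yawY -45.85 tilt [0.0042 0.0011] F [-4.3   4.8  11.45] M [0.79 0.75 0.84] open 0.153 q6 0.818
```

End stop confirmed: Mz is 0.84 N·m. I'll ease back 2°, relieve the side force, and let the cartridge rise 4 mm into the recesses while still guided.

```bash
python3 -m handwheel '[{"grip":0,"linear":[0,-0.05,0],"rotation":[0,0,-1]},{"grip":0,"linear":[0,-0.08,0],"rotation":[0,0,-2]},{"grip":0,"linear":[0,-0.08,-0.1],"rotation":[0,0,-2]},{"grip":0,"linear":[0,-0.08,-0.2],"rotation":[0,0,-2]},{"grip":0,"linear":[0,-0.08,-0.3],"rotation":[0,0,-2]},{"grip":0,"linear":[0,-0.08,-0.35],"rotation":[0,0,-2]},{"grip":0,"linear":[0,-0.08,-0.35],"rotation":[0,0,-2]}]'
python3 - <<'E'
from h import *
st()
E
```

```text
time_s: 14.45
eef_pos: [0.5271, 0.1279, 0.0816]
eef_rot: [0.001, 0.92, 0.391, 0.003]
wrist_force: [-0.7, 2.6, 7.5]
opening: 0.155
t 14.45 pos [0.5271 0.1279 0.0816] yawY -43.91 tilt [0.0055 0.0008] F [-0.74  2.58  7.46] M [0.44 0.27 0.07] open 0.155 q6 0.785
```

The underside is at about 35.5 mm, above 34, so the lugs are in the recesses. A bit further up to feel the upper limit at 38 mm.

```bash
python3 -m handwheel '[{"grip":0,"linear":[0,-0.02,-0.1],"rotation":[0,0,0]},{"grip":0,"linear":[0,-0.03,-0.2],"rotation":[0,0,0]},{"grip":0,"linear":[0,-0.03,-0.2],"rotation":[0,0,0]}]'
python3 - <<'E'
from h import *
st()
E
python3 -m handwheel '[{"grip":0,"linear":[0,0,-0.05],"rotation":[0,0,0]},{"grip":0,"linear":[0,0,-0.05],"rotation":[0,0,0]}]'
python3 - <<'E'
from h import *
st()
E
```

```text
time_s: 14.7
eef_pos: [0.527, 0.128, 0.0836]
eef_rot: [0.001, 0.92, 0.391, 0.003]
wrist_force: [-0.1, 2.2, 6.1]
opening: 0.154
t 14.7 pos [0.527  0.128  0.0836] yawY -43.91 tilt [0.0059 0.0006] F [-0.1   2.17  6.12] M [0.3  0.05 0.05] open 0.154 q6 0.785
time_s: 14.87
eef_pos: [0.527, 0.1279, 0.084]
eef_rot: [0.001, 0.92, 0.391, 0.003]
wrist_force: [-0.6, 0.6, 5.6]
opening: 0.156
t 14.87 pos [0.527  0.1279 0.084 ] yawY -43.91 tilt [0.0057 0.0006] F [-0.59  0.6   5.63] M [ 0.43 -0.07 -0.01] open 0.156 q6 0.785
```

```bash
python3 -m handwheel '[{"grip":1.6,"linear":[0,0,0],"rotation":[0,0,0]},{"grip":2.2,"linear":[0,0,0],"rotation":[0,0,0]},{"grip":3,"linear":[0,0,0],"rotation":[0,0,0]},{"grip":4,"linear":[0,0,0],"rotation":[0,0,0]},{"grip":4,"linear":[0,0,0],"rotation":[0,0,0]},{"grip":4,"linear":[0,0,0],"rotation":[0,0,0]}]'
python3 - <<'E'
from h import *
st()
E
python3 -m handwheel '[{"grip":4,"linear":[0,0,-1.5],"rotation":[0,0,0]},{"grip":4,"linear":[0,0,-4],"rotation":[0,0,0]},{"grip":4,"linear":[0,0,-8],"rotation":[0,0,0]},{"grip":4,"linear":[0,0,-12],"rotation":[0,0,0]},{"grip":4,"linear":[0,0,-14],"rotation":[0,0,0]},{"grip":4,"linear":[0,0,-14],"rotation":[0,0,0]}]'
python3 - <<'E'
from h import *
st(); to((.38,-.08,.25),-42)
E
```

```text
time_s: 15.37
eef_pos: [0.5254, 0.1274, 0.0828]
eef_rot: [0.001, 0.92, 0.391, 0.001]
wrist_force: [-0.4, 0.1, 0.1]
opening: 0.47
t 15.37 pos [0.5254 0.1274 0.0828] yawY -43.92 tilt [ 0.0021 -0.0004] F [-0.39  0.12  0.14] M [ 0.04 -0.01  0.03] open 0.47 q6 0.785
time_s: 15.87
eef_pos: [0.5286, 0.1276, 0.2294]
eef_rot: [0.003, 0.92, 0.392, 0.006]
wrist_force: [0.6, 0.4, 1.1]
opening: 0.466
t 15.87 pos [0.5286 0.1276 0.2294] yawY -43.9 tilt [ 0.0132 -0.0001] F [0.64 0.38 1.1 ] M [ 0.01 -0.08 -0.01] open 0.466 q6 0.785
linear cm [-25.25   3.71  -2.25] rot deg [ 0.56 -0.51 -1.9 ]
```

Clear of it. I'll move the arm aside and look.

```bash
python3 -m handwheel '[{"grip":4,"linear":[-4,0.6,-0.5],"rotation":[0,0,0]},{"grip":4,"linear":[-8,1.2,-1],"rotation":[0,0,0]},{"grip":4,"linear":[-12,1.8,-2],"rotation":[0,0,0]},{"grip":4,"linear":[-16,2.4,-2],"rotation":[0,0,0]},{"grip":4,"linear":[-20,3,-2],"rotation":[0,0,0]},{"grip":4,"linear":[-23,3.5,-2],"rotation":[0,0,0]},{"grip":4,"linear":[-25,3.7,-2],"rotation":[0,0,0]},{"grip":4,"linear":[-25,3.7,-2],"rotation":[0,0,0]},{"grip":4,"linear":[-25,3.7,-2],"rotation":[0,0,0]}]'
python3 - <<'E'
from h import *
st()
t=cv2.cvtColor(cams.camera("top"),cv2.COLOR_RGB2BGR); s=cv2.cvtColor(cams.camera("scene"),cv2.COLOR_RGB2BGR)
cv2.imwrite("pics/top_end.png",t); cv2.imwrite("pics/scene_end.png",s)
R=lambda a:cv2.resize(a,(400,400),interpolation=cv2.INTER_CUBIC)
cv2.imwrite("pics/e1.png",np.hstack([R(t[165:225,160:220]),R(s[100:170,253:323])]))
cv2.imwrite("pics/e2.png",cv2.resize(t,(640,480)))
E
```

```text
time_s: 16.62
eef_pos: [0.3779, -0.0788, 0.2422]
eef_rot: [0.0, 0.921, 0.39, 0.001]
wrist_force: [0.9, 0.3, -0.0]
opening: 0.467
t 16.62 pos [ 0.3779 -0.0788  0.2422] yawY -44.08 tilt [0.0022 0.0001] F [ 0.92  0.32 -0.02] M [-0.03 -0.01  0.06] open 0.467 q6 0.252
```

View pics/e1.png

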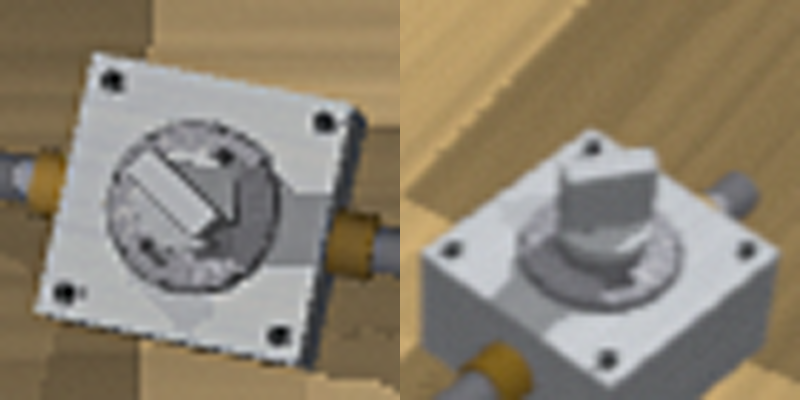

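View pics/e2.png

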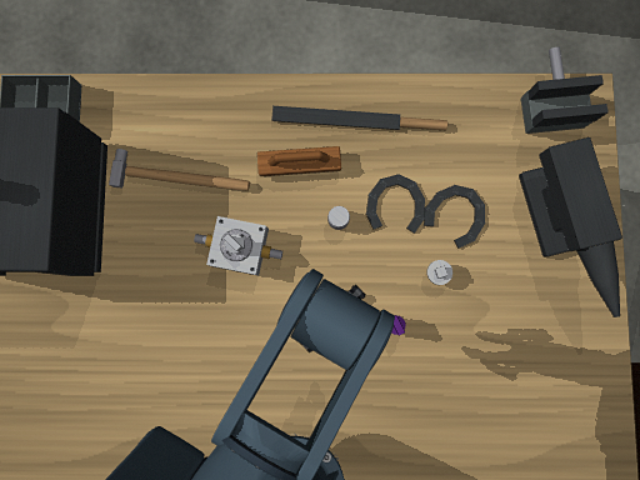

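The cartridge stands upright in the receiver, with the wing at top ≈(186,194) lying across the visible slots at top (193,188)/(182,202). The other things look unmoved. Next I'll check height and yaw from the wing top and compare against the first picture.

Run:
```python
from h import *
a=cv2.imread("pics/scene_end.png"); cv2.imwrite("pics/e3.png",cv2.resize(a[120:155,270:305],(560,560),interpolation=cv2.INTER_CUBIC))
W=np.array([(128,175),(152,150),(222,212),(200,240)]); s=400/60
px=np.array([(160+(x+.5)/s-.5,165+(y+.5)/s-.5) for x,y in W]); P=np.array([plane("top",q,.112) for q in px]); print("top",P.mean(0).round(4))
for i,j in((1,2),(0,3)): d=P[j]-P[i]; print(np.hypot(*d[:2]).round(4),np.degrees(np.arctan2(d[1],d[0])).round(1))
for z in(.108,.112,.120): print(z,proj("scene",[.5276,.1272,z]).round(2))
# unchanged things
for n in("top","scene"):
    A=cv2.imread(f"pics/{n}0.png").astype(int);B=cv2.imread(f"pics/{n}_end.png").astype(int)
    D=np.abs(A-B).max(2)
    bx=dict(top=dict(plug=(340,207,362,229),tin=(261,164,281,184),shoes=(290,138,390,200),brush=(203,115,275,142),hammer=(85,115,205,156)),scene=dict(plug=(130,258,165,290),tin=(246,210,274,245),shoes=(145,250,275,375),brush=(303,190,360,265),hammer=(330,108,415,190)))[n]
    for k,b in bx.items(): d=D[b[1]:b[3],b[0]:b[2]]; print(n,k,"frac changed>40",(d>40).mean().round(4))
```

```text
top [0.527  0.1277 0.112 ]
0.0374 -131.0
0.0388 -131.4
0.108 [288.67 128.91]
0.112 [288.77 127.68]
0.12 [288.98 125.19]
top plug frac changed>40 0.0
top tin frac changed>40 0.0
top shoes frac changed>40 0.0
top brush frac changed>40 0.0
top hammer frac changed>40 0.0
scene plug frac changed>40 0.0036
scene tin frac changed>40 0.0
scene shoes frac changed>40 0.0083
scene brush frac changed>40 0.0
scene hammer frac changed>40 0.0
```

View pics/e3.png

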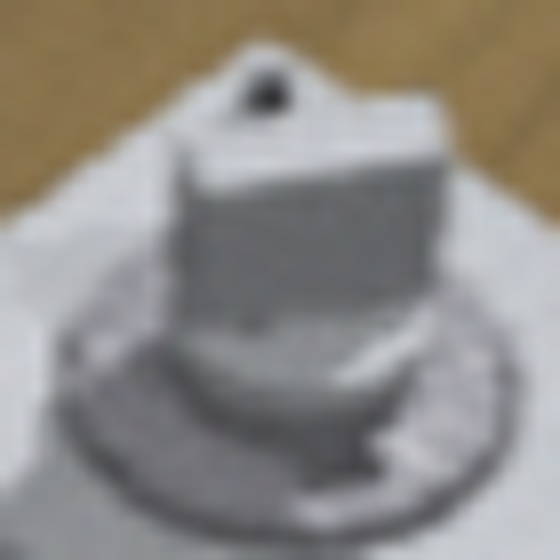

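The vision height check can't settle it: the wing-top row of 128.8 fits an underside of about 34–38 mm, because 2 mm of calibration error is half that difference. The force evidence is clear, though. While guided up, the cartridge rose past 34 mm to 38 mm with the force falling at the spring's 0.7 N/mm to 8.6 N, which is the locked value. Yaw (49° world, 60° from the head's x) and position (<1 mm off axis) both fit. Handing in.

Run:
```python
from h import *
print(ctrl.hand_in()); st()
```

```text
the job is handed in; nothing more can be done
None
the job is handed in; nothing more can be done
```

The silver cartridge is in the filter head, locked as far as my checks show, and the job was handed in after about 17 s on the robot's clock; no verdict was reported.

**What I did:** I gripped the cartridge by its wing and aligned its lugs with the slots, which were faintly visible in the pictures. I found the bore by feel: a side force on the taper led me to shift about 1.5 mm along each tool axis. I pushed down to about 32 mm and turned it clockwise. The end stop showed up at 97–99°, where the turning torque rose to 0.84 N·m. I eased back 2°, let the spring lift the cartridge into the recesses, let go and moved the arm clear. The highest vertical force I read was about 12 N (about 15 N allowing for the part's weight), well under 60 N, though I only read the force at the end of each move.

**Last checks:**
- **Height:** by arm height and spring force the cartridge rose to 38 mm, with 8.6 N, which is the spring's value there. The camera check could not tell 38 mm from 34 mm because of the calibration error, so this rests on the force readings before release.
- **Position and angle:** the cartridge is within about 1 mm of the head's axis and looks upright. Its x axis is about 1.04 rad from the head's x axis (0.8 needed).
- **Other things on the bench:** the plug, tin, horseshoes, brush and hammer show no movement in the top picture. The slight changes around the plug and horseshoes in the scene picture (under 1% of pixels) I take to be the arm's shadow.

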